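# Press the tube block into the corner of the dry block heater

### The job

Pick up the loose aluminium tube block, set it down flat on the heater's bare metal plate with its long side facing the long back stop, and push it home into the corner so that it lies flush against both steel stops at once. Finish while still holding the block in the gripper and pressing it firmly but gently (roughly 5 to 15 N each) against both stops: the program ends in that hold, so do not let go and do not ram the stops. Leave the amber bottle, timer, weighing boat and tube rack where they are.

Things in the scene. Friction and masses are not known exactly. Their poses are not given: they have to be found in the camera images.
- block_center (a point): Centre of the loose aluminium tube block, half-way up: a plain metal block 54 mm (its x) by 76 mm (its y) by 55 mm tall with six 17 mm holes in its top (two rows of three, 42 mm deep); about 0.35 kg, starts standing upright on the worktop. Its sides are solid; it is gripped across the 54 mm width, over its upper half. The 54 x 76 outline is symmetric under a half turn.
- heater: Dry block heater, fixed to the worktop: white housing 144 mm (its x) by 154 mm (its y) with a dark display and a knob on the front face, which looks to its -x. Origin at the centre of its underside, on the worktop; x points from front to back, y to its left, z up. A bare aluminium heating plate (112 mm in x by 116 mm in y, centred) has its top 56 mm above the worktop.
- hot_plate: The heater's bare aluminium plate, 112 x 116 x 4.5 mm; origin at the centre of its underside, axes as the heater's; its top is 4.5 mm above this origin. PTFE-coated: the block slides on it very easily (friction about 0.06).
- back_stop: Dark steel bar fixed on the plate, 9 mm (x) by 92 mm (y), 12 mm high; origin at the centre of its underside, on the plate; axes as the heater's. PTFE-coated, slippery (friction about 0.06). Its working face looks to -x (to the heater's front) and lies 40 mm behind the heater's centre. Rigid.
- side_stop: Dark steel bar fixed on the plate, 80 mm (x) by 9 mm (y), 12 mm high, at right angles to the back stop; origin at the centre of its underside, on the plate; axes as the heater's. PTFE-coated, slippery (friction about 0.06). Its working face looks to -y (to the heater's right) and lies 45 mm to the left of the heater's centre. Rigid.
- seat (a point): Point on the top of the heating plate where the centre of the block's underside lies when the block is home in the corner (13 mm behind and 7 mm left of the heater's centre); axes as the heater's. Home, the block's 76 mm side lies along the back stop (its y along the heater's y, either way round) and its centre is 27.5 mm above this point.
- bottle_stain: Amber bottle with a black cap, 38 mm across, 70 mm tall, a bystander; origin at the centre of its underside.
- lab_timer: Small white timer lying flat, 66 x 66 x 17 mm, a bystander; origin at the centre of its underside.
- weigh_boat_0: White square weighing boat, 70 x 70 x 18 mm, a bystander; origin at the centre of its underside.
- tube_rack: Orange rack with small tubes, 70 (x) x 200 (y) x 47 mm, a bystander; origin at the centre of its underside.

How it is judged:
On the way:
1. the block has been lifted over the heater (height (world z) of block_center above 0.078 m and horizontal distance between block_center and seat below 0.07 m), for 0.1 s.
At the end, for the whole second after the job is handed in: Through the last second the block is on the plate within 3 mm of home (height 2 mm), upright and square within 2 degrees, still, fingers on it, pressing over 2 N on the back stop and over 2 N on the side stop; bystanders within 20 mm of their places (contact force between tube_block and back_stop above 2 N and contact force between tube_block and side_stop above 2 N and contact force between tube_block and the fingers above 2 N and horizontal distance between block_center and seat below 0.003 m and z of block_center in the frame of seat between 0.0255 and 0.0295 m and angle between block_center's own z axis and vertical below 0.035 rad and angle between the y axis of block_center and the y axis of seat, either way round below 0.035 rad and linear speed of tube_block below 0.01 m/s and distance of each of bottle_stain, lab_timer, weigh_boat_0, tube_rack from where it was at the start of the episode below 0.02 m); the arm keeps its last pose, push and grip.
It fails at once if the block is rammed against a stop (over 40 N) (contact force between tube_block and back_stop above 40 N or contact force between tube_block and side_stop above 40 N).
It fails at once if a bystander is pushed away by more than 30 mm or tipped over (distance of any of bottle_stain, lab_timer, weigh_boat_0, tube_rack from where it was at the start of the episode above 0.03 m or angle between bottle_stain's own z axis and vertical above 0.5 rad).
It also fails if it takes over 40 s, if anything falls off the work surface, if the arm or the gripper's body presses on something with over 40 N, if the wrist force passes 120 N, or if a joint passes its speed limit or range.

### The arm

A 6-joint arm with a two-finger parallel gripper is mounted at the origin on a cart in front of the work surface, level with it; the furniture and walls round the work are solid. World frame = base frame: x ahead of the robot, y to its left, z up, the work surface at z = 0. Lengths are in m, angles in rad, forces in N, time in s.
With the tool pointing down it reaches from about 0.425 to 0.95 m from the base axis. Payload 3.5 kg.
Tool frame: the origin (TCP) lies midway between the tips of the shut fingers; the grasp point (between the pads) lies 19 mm behind it (ctrl.pinch_z is the distance from the TCP to the grasp point, in m); z points along the fingers, y is the line along which they close (so a half turn about z gives the same grasp; the last joint's range is limited). The gripper opens to 85 mm and grips with 20 to 120 N. Pads are 22 mm wide; open, the fingers measure 114 mm over their backs; the gripper's body (76 mm by 85 mm) begins 54 mm behind the grasp point. The pads swing forward as they close: fully open they stand 13 mm farther back than shut.
Start: joints at [-1.388, 0.286, 1.577, -0, 1.279, -0.15], TCP at [0.221, -0.638, 0.231] pointing down, gripper open.
Joint ranges: [-2.77, 2.77], [-0.9, 2.22], [0.21, 2.48], [-1.53, 4.67], [0.24, 2.81], [-2.84, 2.84]. Speed limits (rad/s): [2.79, 2.79, 3.14, 3.14, 3.14, 3.14].

### API

Orientations are given as a unit quaternion [x, y, z, w].
In Python, from plant import get_state, viewer, sign_off, ctrl gives the robot as it stands. The module is installed in compiled form; this text tells all that it offers.
- The arm moves only by the shell command python3 -m handwheel 'ROWS' [FORCE]. ROWS is JSON, a list that holds one entry, the list of rows, each a list of 5 numbers: the finger opening in m, from 0 to 0.0854, then the shift along the tool's x, y, z in m, then the turn about the tool's z in degrees. In form: [[[claw, x, y, z, spin], ...]]. A call has 1 to 12 rows; each row shifts and turns the commanded pose from where the row before left it, along the tool's axes as they then stand; what a row does not reach is not made up. A row lasts 1/12 s, in which the tool goes at most 41.7 mm and 7.16 degrees, less where a joint would pass 70% of its speed; a pose out of reach is approached as far as the arm can. A call is refused whole if a number of a shift passes 0.0417 or a number of a turn 7.16, either way. A call with a gripper value outside its range is refused whole. The fingers move at their own pace and stop on an object; FORCE is the grip in N (left out, the last holds). Time passes only in rows, so rows that do not move let the fingers close. It gives the time, the measured TCP pose, the force, the opening and the grip force at its end, in the units of the state.
- get_state(): the state, without advancing time (a new reading comes with each control period).
- viewer.read_camera(name): name is "scene" or "top"; returns the picture (400x640x3 uint8, blue, green, red); there is no depth.
- viewer.camera_params(name): a dict with "fov_y" (degrees; the focal length in pixels is half the picture's height over the tangent of half this angle, whatever the lens; pixels are square), "cx", "cy" (the principal point, pixels), "k1" (the pictures are not rectified: a ray, as slopes to the right and down, at radius r is drawn at 1 + k1 r^2 times it, then the intrinsics apply), "xyz" and "attitude" of the camera in the world. Camera axes: x right, y up, looking along -z (the intrinsics and any distortion apply to the point x, -y, -z); pixel columns grow to the right and rows downward; lengths in m; the calibration is good to about 2 mm. A picture is of the moment at which its call begins. camera_params takes no time and is no camera call.
- sign_off(): hands the job in; it is judged then, once.
Trained networks look in the newest picture that a camera, given by its name, has taken for a name from the list of things; names that differ only in an ending like _2 or _b are one class to them, and where a whole thing is asked for, a point or a joint stands for the part that bears it (a point fixed in the world has none). Each returns a list of dicts, best first, with "confidence" (0 to 1); they miss things now and then, are a little off and sometimes report something else, mostly with a low value. They report only what shows in the picture. A call takes as long as a camera call.
- viewer.look_for(camera, name): "extent" ([left, top, width, height] as shares, 0 to 1, of the picture: columns of its width, rows of its height, round what is visible of it).
- viewer.outline_of(camera, name): "mask" (400x640 bool, what is visible of it) and "extent" ([left, top, width, height] as shares, 0 to 1, of the picture: columns of its width, rows of its height, round what is visible of it).
- viewer.pinpoint(camera, name): "xy" ([column, row] as shares, 0 to 1, of the picture: columns of its width, rows of its height: a listed point, or the origin of a listed thing).
The state is a dict: "time": time; "qpos": joint angles; "dq": joint speeds; "joint_efforts": joint torques, N m; "eef_pos": TCP position; "tcp_rot": TCP orientation; "contact_force": force on the tool from outside, world axes, zero at the start; "wrist_torque": the same for the moment, N m; "opening": opening from 0.0 (shut) to 1.0 (fully open); "finger_force": force on a finger pad.
Only numpy, scipy, OpenCV 4.12 (cv2) and the standard library are available. Lean on these libraries where they do the work, as an engineer would, in place of code of your own. Each camera call takes 0.05 s, during which the arm holds its last target. There are 200 camera calls.

## Working session

There is one attempt and no reset: what is moved stays moved. The work goes in short steps, Python scripts to look and compute and a shell command to move; the robot and the scene stay as the last step left them, time stands still between calls to the robot, and variables do not carry over. Pictures are saved under pics/ and viewed, at most 10 in all, crops included, and the job is handed in when it is done.

```bash
mkdir -p pics; cat > h.py <<'E'
import numpy as np, cv2
from plant import get_state, viewer, sign_off, ctrl
from scipy.spatial.transform import Rotation as R
def cam(n):
    p=viewer.camera_params(n); a=np.array(p["attitude"],float)
    M=R.from_quat(a).as_matrix() if a.size==4 else a.reshape(3,3)
    return p,M,np.array(p["xyz"]),200/np.tan(np.radians(p["fov_y"])/2)
def ray(n,uv):
    p,M,c,f=cam(n); d=(np.array(uv,float)-[p["cx"],p["cy"]])/f; s=d.copy()
    for _ in range(20): s=d/(1+p["k1"]*(s@s))
    v=M@np.array([s[0],-s[1],-1]); return c,v/np.linalg.norm(v)
def proj(n,X):
    p,M,c,f=cam(n); q=M.T@(np.array(X)-c); s=np.array([q[0],-q[1]])/-q[2]
    return s*(1+p["k1"]*(s@s))*f+[p["cx"],p["cy"]]
def onz(n,uv,z):
    c,v=ray(n,uv); return c+v*(z-c[2])/v[2]
def tri(a,b):
    c1,v1=a;c2,v2=b
    t=np.linalg.lstsq(np.c_[v1,-v2],c2-c1,rcond=None)[0]
    p,q=c1+t[0]*v1,c2+t[1]*v2; return (p+q)/2,np.linalg.norm(p-q)
E
cat > a.py <<'E'
from h import *
for n in("scene","top"):
    cv2.imwrite(f"pics/{n}0.png",viewer.read_camera(n)); print(n,viewer.camera_params(n))
for t in("block_center","heater","hot_plate","back_stop","side_stop","seat","bottle_stain","lab_timer","weigh_boat_0","tube_rack"):
    u={}
    for n in("scene","top"):
        r=viewer.pinpoint(n,t)
        if r: u[n]=np.array(r[0]["xy"])*[640,400]; print(t,n,u[n].round(1),round(r[0]["confidence"],2))
    if len(u)==2: P,g=tri(ray("scene",u["scene"]),ray("top",u["top"])); print("   ",P.round(4),round(g,4))
s=get_state(); print(s, ctrl.pinch_z)
E
python3 a.py
```

```text
scene {'fov_y': 48.76021328615511, 'cx': 320.44494040515184, 'cy': 200.1097838686473, 'k1': -0.06459848187314628, 'xyz': array([-0.16022398,  0.77165039,  0.73840386]), 'attitude': array([-0.19081547,  0.40840108,  0.80956914, -0.37602636])}
top {'fov_y': 47.18390907029875, 'cx': 319.5458227936388, 'cy': 197.73798503673328, 'k1': -0.08532922423475049, 'xyz': array([0.45396905, 0.19434895, 1.34278181]), 'attitude': array([ 0.026606  , -0.02755992, -0.69647679,  0.71655611])}
block_center scene [354.9 180.6] 0.6
block_center top [382.5 194.4] 0.96
    [0.5735 0.0182 0.0354] 0.0127
heater top [296.7 208.5] 0.6
hot_plate scene [300.4 219.4] 0.9
hot_plate top [295.9 207. ] 0.7
    [0.5253 0.2604 0.0493] 0.0005
back_stop scene [355.3 181.2] 0.43
back_stop top [301.2 190.1] 0.4
    [0.508  0.1948 0.1584] 0.1453
side_stop scene [280.5 222.9] 0.56
side_stop top [278.4 204.4] 0.57
    [0.5325 0.3116 0.0603] 0.0067
seat scene [294.  214.2] 0.95
seat top [295.4 199.6] 0.84
    [0.5465 0.2628 0.0541] 0.0023
bottle_stain scene [287.6 187.8] 0.56
bottle_stain top [331.1 145.5] 0.5
    [0.7128 0.163
[... 380 characters left out ...]
8798318e+00,  2.86302005e-01,  1.57669476e+00, -4.60490853e-06,
        1.27863887e+00, -1.50010685e-01]), 'dq': array([ 1.35657652e-03, -8.57034408e-05,  1.19466336e-03, -1.06508411e-03,
        3.74856481e-04,  1.14858487e-03]), 'joint_efforts': array([-7.44838303e-05, -4.05975294e+01, -2.92944503e+01, -7.75179524e-05,
        6.24701006e-04,  2.07348229e-06]), 'eef_pos': array([ 0.22054756, -0.63793005,  0.23132637]), 'tcp_rot': array([ 9.86185352e-01,  1.65645560e-01, -2.55701301e-06, -2.14503423e-05]), 'contact_force': array([-0.45384874, -0.18481253,  0.12420266]), 'wrist_torque': array([ 0.02293335,  0.06471616, -0.00128317]), 'finger_force': 0.0, 'opening': 1.0001927063855443} 0.0187
```

```bash
python3 - <<'E'
import cv2
a=cv2.imread("pics/top0.png"); b=cv2.imread("pics/scene0.png")
cv2.imwrite("pics/t0c.png",cv2.resize(a[140:290,200:440],None,fx=3.3,fy=3.3,interpolation=cv2.INTER_CUBIC))
cv2.imwrite("pics/s0c.png",cv2.resize(b[120:300,200:440],None,fx=3.3,fy=3.3,interpolation=cv2.INTER_CUBIC))
E
```

```text
(no output)
```

View pics/t0c.png

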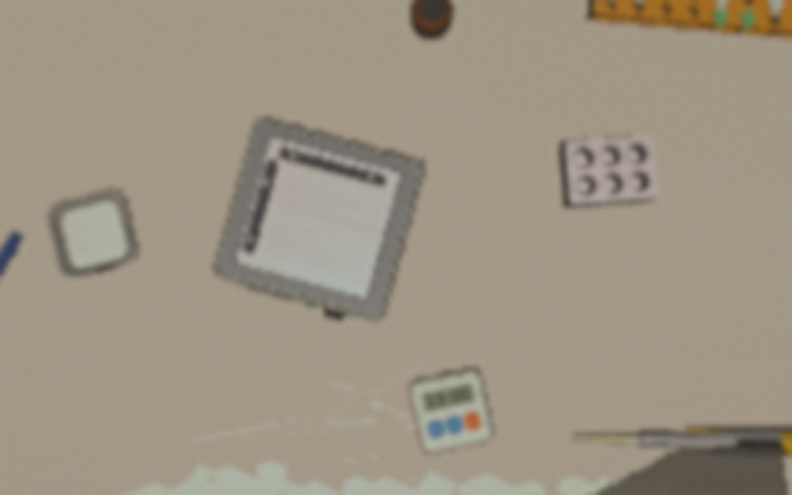

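View pics/s0c.png

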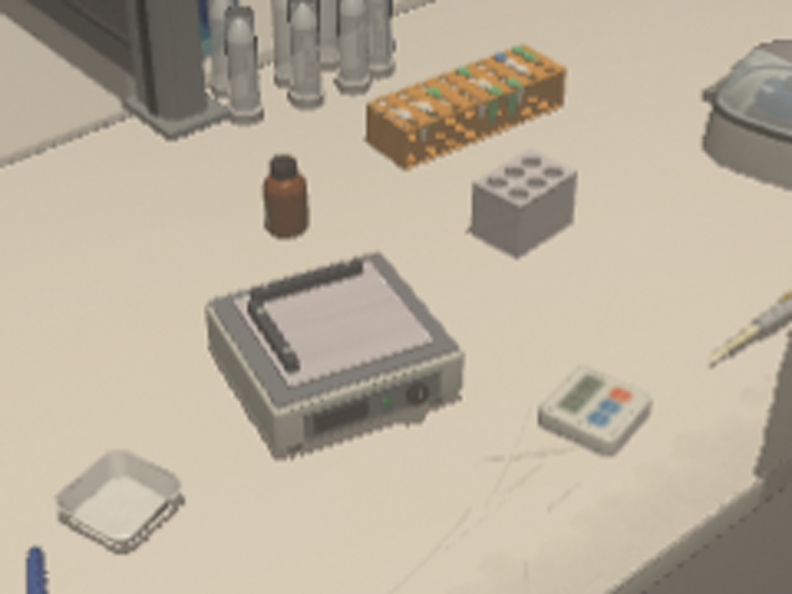

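The top picture shows the heater centred at about (297, 206), with its front and knob toward the robot and stops at the back and left. The block is at about (383, 192), its long side nearly along world y. The scene picture agrees, and nothing touches either one. Next I'll fit box outlines to the masks in both views for exact pose.

```bash
cat > fit.py <<'E'
from h import *
from scipy.optimize import minimize
def hull(n,q,dims,z0,S=4):
    x,y,a=q; c,s=np.cos(a),np.sin(a); P=[]
    for i in(-.5,.5):
        for j in(-.5,.5):
            for k in(0,1):
                u,v=i*dims[0],j*dims[1]; P.append(proj(n,[x+c*u-s*v,y+s*u+c*v,z0+k*dims[2]]))
    h=cv2.convexHull(np.float32(P)); m=np.zeros((400*S,640*S),np.uint8)
    cv2.fillConvexPoly(m,np.int32(((h+.5)*S-.5)*16).reshape(-1,1,2),1,shift=4); return cv2.resize(m.astype(np.float32),(640,400),interpolation=cv2.INTER_AREA)
def fit(masks,q0,dims,z0=0):
    def cost(q): return sum(np.abs(hull(n,[q[0],q[1],q[2]/3],dims,z0+(q[3] if len(q)>3 else 0))-m).sum()/m.sum() for n,m in masks.items())
    out=[]
    for f in(3,4):
        q=np.r_[q0[0],q0[1],q0[2]*3,[0]*(f-3)]; sim=np.vstack([q]+[q+np.eye(f)[i]*[.01,.01,.3,.01][i] for i in range(f)])
        r=minimize(cost,q,method="Nelder-Mead",options=dict(initial_simplex=sim,xatol=1e-4,fatol=1e-4,maxiter=200)); x=r.x.copy(); x[2]/=3; out.append((x.round(4),round(r.fun,4)))
    return out
def masks(t,cams=("scene","top")):
    M={}
    for n in cams:
        viewer.read_camera(n); r=viewer.outline_of(n,t)
        if r: M[n]=r[0]["mask"].astype(np.float32); print(t,n,round(r[0]["confidence"],2),int(M[n].sum()),np.round(np.array(r[0]["extent"])*[640,400,640,400],1))
    return M
E
cat > b.py <<'E'
from fit import *
for t,q0,d,z0 in(("block_center",(.573,.018,0.05),(.054,.076,.055),0),("heater",(.525,.26,-.27),(.144,.154,.054),0),("hot_plate",(.525,.26,-.27),(.112,.116,.0045),.0515)):
    M=masks(t)
    for o in fit(M,q0,d,z0): print("both",o)
    for n in M: print(n,fit({n:M[n]},q0,d,z0)[0])
E
python3 b.py
```

```text
block_center scene 0.64 718 [340.  167.1  35.5  28.7]
block_center top 0.58 571 [366.9 180.7  33.1  22.1]Traceback (most recent call last):
  File "b.py", line 4, in <module>
    for o in fit(M,q0,d,z0): print("both",o)
             ~~~^^^^^^^^^^^
  File "fit.py", line 16, in fit
    r=minimize(cost,q,method="Nelder-Mead",options=dict(initial_simplex=sim,xatol=1e-4,fatol=1e-4,maxiter=200)); x=r.x.copy(); x[2]/=3; out.append((x.round(4),round(r.fun,4)))
    res = _minimize_neldermead(fun, x0, args, callback, bounds=bounds,
                               **options)
    fxr = func(xr)
    fx = function(np.copy(x), *(wrapper_args + args))
  File "fit.py", line 12, in cost
    def cost(q): return sum(np.abs(hull(n,[q[0],q[1],q[2]/3],dims,z0+(q[3] if len(q)>3 else 0))-m).sum()/m.sum() for n,m in masks.items())
                        ~~~^^^^^^^^^^^^^^^^^^^^^^^^^^^^^^^^^^^^^^^^^^^^^^^^^^^^^^^^^^^^^^^^^^^^^^^^^^^^^^^^^^^^^^^^^^^^^^^^^^^^^^^^^^^^^^^
  File "fit.py", line 12, in <genexpr>
    def cost(q): return sum(np.abs(hull(n,[q[0],q[1],q[2]/3],dims,z0+(q[3] if len(q)>3 else 0))-m).sum()/m.sum() for n,m in masks.items())
                                   ~~~~^^^^^^^^^^^^^^^^^^^^^^^^^^^^^^^^^^^^^^^^^^^^^^^^^^^^^^^^
  File "fit.py", line 8, in hull
    u,v=i*dims[0],j*dims[1]; P.append(proj(n,[x+c*u-s*v,y+s*u+c*v,z0+k*dims[2]]))
                                      ~~~~^^^^^^^^^^^^^^^^^^^^^^^^^^^^^^^^^^^^^^
  File "h.py", line 13, in proj
    p,M,c,f=cam(n); q=M.T@(np.array(X)-c); s=np.array([q[0],-q[1]])/-q[2]
            ~~~^^^
  File "h.py", line 5, in cam
    p=viewer.camera_params(n); a=np.array(p["attitude"],float)
ValueError: time passes only in moves, steps and waits
```

```bash
sed -i 's/^def cam/import functools\n@functools.lru_cache\ndef cam/' h.py; python3 b.py
```

```text
block_center scene 0.7 717 [342.3 165.6  33.8  32.5]
block_center top 0.64 574 [366.2 179.   30.8  22.4]
both (array([0.578 , 0.0094, 0.1088]), np.float64(0.1606))
both (array([ 0.5786,  0.009 ,  0.1138, -0.0027]), np.float64(0.1506))
scene (array([0.5753, 0.0089, 0.174 ]), np.float64(0.0797))
top (array([0.5785, 0.0098, 0.0997]), np.float64(0.0548))
heater scene 0.72 3023 [263.3 194.3  75.2  61.7]
heater top 0.7 2782 [266.  176.   64.9  61. ]
both (array([ 0.5284,  0.2592, -0.2574]), np.float64(0.2066))
both (array([ 0.5286,  0.2593, -0.2592, -0.0057]), np.float64(0.2001))
scene (array([ 0.5358,  0.2557, -0.2793]), np.float64(0.1564))
top (array([ 0.5277,  0.2593, -0.2565]), np.float64(0.0296))
hot_plate scene 0.77 1184 [273.2 200.5  58.4  39.3]
hot_plate top 0.79 1429 [271.7 179.8  50.5  52.6]
both (array([ 0.5282,  0.2593, -0.239 ]), np.float64(0.4151))
both (array([ 0.5289,  0.2583, -0.2442, -0.0027]), np.float64(0.3986))
scene (array([ 0.5261,  0.2597, -0.2502]), np.float64(0.2153))
top (array([ 0.5291,  0.2588, -0.2422]), np.float64(0.1844))
```

```bash
cat > go.py <<'E'
from h import *
import sys
def go(x,y,z,psi):
    s=get_state(); p=s["eef_pos"]; r=R.from_quat(s["tcp_rot"]); M=r.as_matrix()
    c=np.degrees(np.arctan2(M[1,0],M[0,0])); d=np.array([x,y,z])-p
    a=np.radians(psi); N=np.array([[np.cos(a),np.sin(a),0],[np.sin(a),-np.cos(a),0],[0,0,-1]])
    print("t",round(s["time"],2),"p",p.round(4),"psi",round(c,2),"turn",round(c-psi,2),"shift now",(M.T@d).round(4),"shift after turn",(N.T@d).round(4),"F",s["contact_force"].round(2),"tilt",np.degrees(np.arccos(-M[2,2])).round(2))
if __name__=="__main__": go(*map(float,sys.argv[1:]))
E
python3 -c "
from h import *
print(onz('scene',(427,159),0),onz('scene',(415,150),0.05))"
python3 go.py .578 .0095 .231 96; python3 -m handwheel '[[[0.0854,0,0,0,-7],[0.0854,0,0,0,-7],[0.0854,0,0,0,-7],[0.0854,0,0,0,-7],[0.0854,0,0,0,-7],[0.0854,0,0,0,-7],[0.0854,0,0,0,-7],[0.0854,0,0,0,-7],[0.0854,0,0,0,-7],[0.0854,0,0,0,-7],[0.0854,0,0,0,-7]]]' 40; python3 go.py .578 .0095 .231 96
```

```text
[ 0.55464346 -0.28042086  0.        ] [ 0.56501475 -0.22336459  0.05      ]
t 1.9 p [ 0.2205 -0.6379  0.2313] psi 19.07 turn -76.93 shift now [ 5.494e-01 -4.951e-01  3.000e-04] shift after turn [6.065e-01 4.232e-01 3.000e-04] F [-0.07 -0.21  0.02] tilt 0.0
time: 2.82
eef_pos: [0.2206, -0.6379, 0.2313]
tcp_rot: [0.666, 0.746, 0.0, 0.0]
contact_force: [0.7, -0.7, -0.2]
opening: 1.0
finger_force: 0.0
t 2.82 p [ 0.2206 -0.6379  0.2313] psi 96.42 turn 0.42 shift now [6.034e-01 4.275e-01 3.000e-04] shift after turn [6.065e-01 4.232e-01 3.000e-04] F [ 0.66 -0.66 -0.24] tilt 0.0
```

View pics/scene0.png

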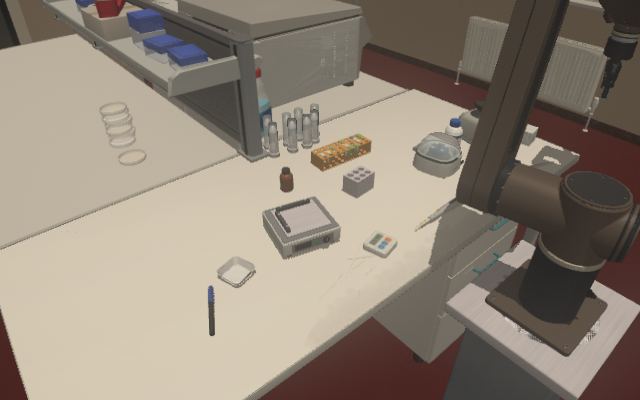

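The picture shows the domed instrument at about (438, 155), to the right of the block and well below z = 0.23, so the straight path is clear.

```bash
python3 -m handwheel '[[[0.0854,0.03,0.0214,0,0],[0.0854,0.03,0.0214,0,0],[0.0854,0.03,0.0214,0,0],[0.0854,0.03,0.0214,0,0],[0.0854,0.03,0.0214,0,0],[0.0854,0.03,0.0214,0,0],[0.0854,0.03,0.0214,0,0],[0.0854,0.03,0.0214,0,0],[0.0854,0.03,0.0214,0,0],[0.0854,0.03,0.0214,0,0]]]'; python3 -m handwheel '[[[0.0854,0.03,0.0214,0,0],[0.0854,0.03,0.0214,0,0],[0.0854,0.03,0.0214,0,0],[0.0854,0.03,0.0214,0,0],[0.0854,0.03,0.0214,0,0],[0.0854,0.03,0.0214,0,0],[0.0854,0.03,0.0214,0,0],[0.0854,0.03,0.0214,0,0],[0.0854,0.015,0.01,0,0],[0.0854,0,0,0,0]]]';python3 go.py .578 .0095 .018 96
```

```text
time: 3.65
eef_pos: [0.4022, -0.3154, 0.2316]
tcp_rot: [0.669, 0.743, -0.0, 0.0]
contact_force: [0.8, -0.5, 0.3]
opening: 1.002
finger_force: 0.0
time: 4.48
eef_pos: [0.556, -0.041, 0.2315]
tcp_rot: [0.667, 0.745, 0.001, 0.0]
contact_force: [-0.4, -0.2, 0.5]
opening: 0.998
finger_force: 0.0
t 4.48 p [ 0.556  -0.041   0.2315] psi 96.33 turn 0.33 shift now [0.0476 0.0272 0.2136] shift after turn [0.0479 0.0271 0.2135] F [-0.41 -0.16  0.52] tilt 0.07
```

```bash
python3 -m handwheel '[[[0.0854,0.024,0.0136,0,0.3],[0.0854,0.024,0.0136,0.02,0],[0.0854,0,0,0.035,0],[0.0854,0,0,0.035,0],[0.0854,0,0,0.03,0],[0.0854,0,0,0,0],[0.0854,0,0,0,0]]]';python3 go.py .578 .0095 .018 96
python3 - <<'E'
from h import *
im=viewer.read_camera("scene");cv2.imwrite("pics/s1.png",cv2.resize(im[90:240,270:470],None,fx=4,fy=4,interpolation=cv2.INTER_CUBIC))
E
```

```text
time: 5.07
eef_pos: [0.5755, 0.0058, 0.1098]
tcp_rot: [0.671, 0.742, -0.001, -0.002]
contact_force: [-0.0, 1.3, 1.0]
opening: 0.999
finger_force: 0.0
t 5.07 p [0.5755 0.0058 0.1098] psi 95.73 turn -0.27 shift now [0.0034 0.0033 0.0918] shift after turn [0.0034 0.0029 0.0918] F [-0.    1.28  1.02] tilt 0.26
```

View pics/s1.png

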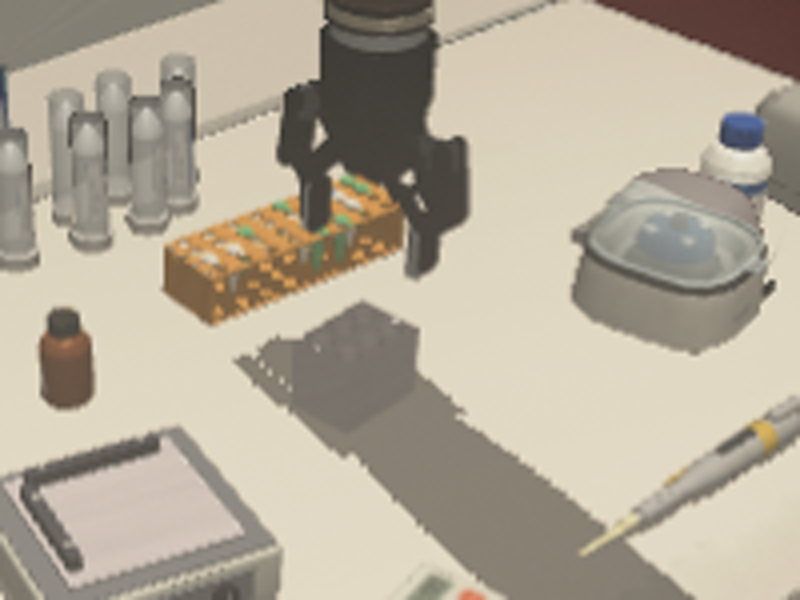

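The open fingers straddle the block (crop (350, 370)) along its short side. I'll go down in two calls and check the force.

```bash
python3 -m handwheel '[[[0.0854,0.0035,0.003,0,-0.3],[0.0854,0,0,0.015,0],[0.0854,0,0,0.015,0],[0.0854,0,0,0.015,0],[0.0854,0,0,0,0]]]';python3 go.py .578 .0095 .018 96;python3 -m handwheel '[[[0.0854,0,0,0.015,0],[0.0854,0,0,0.015,0],[0.0854,0,0,0.012,0],[0.0854,0,0,0.004,0],[0.0854,0,0,0,0]]]';python3 go.py .578 .0095 .018 96
```

```text
time: 5.53
eef_pos: [0.5795, 0.0101, 0.0662]
tcp_rot: [0.669, 0.744, -0.0, -0.0]
contact_force: [-1.2, 0.1, 0.1]
opening: 1.0
finger_force: 0.0
t 5.53 p [0.5795 0.0101 0.0662] psi 96.07 turn 0.07 shift now [-0.0004 -0.0015  0.0482] shift after turn [-0.0004 -0.0015  0.0482] F [-1.23  0.12  0.14] tilt 0.04
time: 5.95
eef_pos: [0.5796, 0.0101, 0.0204]
tcp_rot: [0.669, 0.744, -0.0, -0.0]
contact_force: [0.6, 0.1, -0.4]
opening: 1.001
finger_force: 0.0
t 5.95 p [0.5796 0.0101 0.0204] psi 96.07 turn 0.07 shift now [-0.0004 -0.0017  0.0024] shift after turn [-0.0004 -0.0017  0.0024] F [ 0.61  0.08 -0.41] tilt 0.03
```

```bash
python3 -m handwheel '[[[0.04,0,0,0.002,0],[0.04,0,0,0,0],[0.04,0,0,0,0],[0.04,0,0,0,0],[0.04,0,0,0,0],[0.04,0,0,0,0],[0.04,0,0,0,0],[0.04,0,0,0,0]]]' 60;python3 go.py .578 .0095 .018 96;python3 -m handwheel '[[[0.04,0,0,-0.01,0],[0.04,0,0,-0.02,0],[0.04,0,0,-0.03,0],[0.04,0,0,-0.03,0],[0.04,0,0,-0.03,0],[0.04,0,0,0,0],[0.04,0,0,0,0]]]';python3 go.py .5421 .2628 .13 75.3
```

```text
time: 6.62
eef_pos: [0.5802, 0.0099, 0.0195]
tcp_rot: [0.669, 0.744, 0.0, 0.0]
contact_force: [-1.6, -0.1, 5.2]
opening: 0.623
finger_force: 65.9
t 6.62 p [0.5802 0.0099 0.0195] psi 96.07 turn 0.07 shift now [-0.0002 -0.0023  0.0015] shift after turn [-0.0002 -0.0023  0.0015] F [-1.64 -0.06  5.16] tilt 0.06
time: 7.2
eef_pos: [0.5805, 0.01, 0.1398]
tcp_rot: [0.669, 0.744, 0.001, 0.002]
contact_force: [0.2, -0.8, -4.6]
opening: 0.622
finger_force: 65.2
t 7.2 p [0.5805 0.01   0.1398] psi 96.07 turn 20.77 shift now [ 0.2555 -0.0115  0.0096] shift after turn [ 0.2348 -0.1013  0.0098] F [ 0.17 -0.84 -4.58] tilt 0.23
```

```bash
python3 -m handwheel '[[[0.04,0,0,0,6.9],[0.04,0,0,0,6.9],[0.04,0,0,0,6.9],[0.04,0,0,0,0]]]';python3 go.py .5275 .2542 .13 75.3
```

```text
time: 7.53
eef_pos: [0.5773, 0.0104, 0.1347]
tcp_rot: [0.792, 0.61, -0.002, -0.002]
contact_force: [-0.3, -0.3, -3.1]
opening: 0.626
finger_force: 65.1
t 7.53 p [0.5773 0.0104 0.1347] psi 75.24 turn -0.06 shift now [ 0.2231 -0.1102  0.0052] shift after turn [ 0.2232 -0.11    0.0047] F [-0.3  -0.29 -3.06] tilt 0.36
```

```bash
python3 -m handwheel '[[[0.04,0.015,-0.007,-0.005,0],[0.04,0.03,-0.015,0,0],[0.04,0.03,-0.015,0,0],[0.04,0.03,-0.015,0,0],[0.04,0.03,-0.015,0,0],[0.04,0.03,-0.015,0,0],[0.04,0.03,-0.015,0,0],[0.04,0.02,-0.01,0,0],[0.04,0.008,-0.003,0,0],[0.04,0,0,0,0],[0.04,0,0,0,0]]]';python3 go.py .5275 .2542 .13 75.3
cat > c.py <<'E'
from fit import *
s=get_state(); p=s["eef_pos"]; z=p[2]-.0195
M=masks("block_center")
for o in fit(M,(p[0],p[1],-.257),(.054,.076,.055),z): print("both",o)
for n in M: print(n,fit({n:M[n]},(p[0],p[1],-.257),(.054,.076,.055),z)[0])
for n in ("scene","top"):
    cv2.imwrite(f"pics/{n}2.png",cv2.resize(viewer.read_camera(n)[140:260,220:380],None,fx=2.5 if n=="top" else 5,fy=2.5 if n=="top" else 5,interpolation=cv2.INTER_CUBIC))
E
python3 c.py
```

```text
time: 8.45
eef_pos: [0.5287, 0.2531, 0.1417]
tcp_rot: [0.791, 0.612, -0.001, -0.0]
contact_force: [0.3, -0.1, -3.6]
opening: 0.624
finger_force: 65.0
t 8.45 p [0.5287 0.2531 0.1417] psi 75.51 turn 0.21 shift now [ 0.0008 -0.0014  0.0117] shift after turn [ 0.0007 -0.0015  0.0117] F [ 0.25 -0.11 -3.65] tilt 0.16
both (array([ 0.5287,  0.2531, -0.257 ]), np.float64(0.0))
both (array([ 0.5287,  0.2531, -0.257 ,  0.    ]), np.float64(0.0))
```

View pics/scene2.png

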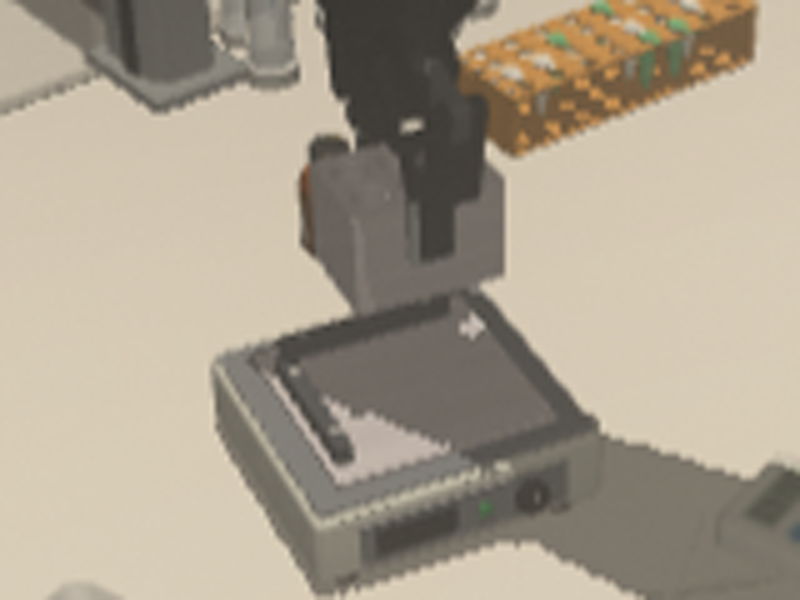

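The block hangs upright over the plate, with its near bottom corners at about (291.6, 202.4) and (320, 195.4) px. I'll compare these with the prediction.

```bash
python3 - <<'E'
from h import *
p=get_state()["eef_pos"]; a=np.radians(-14.5); z=p[2]-.0195
A=np.array([[np.cos(a),-np.sin(a)],[np.sin(a),np.cos(a)]])
for v in(.038,-.038): print(proj("scene",[*(p[:2]+A@[-.027,v]),z]))
for off in(-.004,.004): print(off,[proj("scene",[*(p[:2]+A@[-.027,v+off]),z]).round(1) for v in(.038,-.038)])
# stop working faces' ends: predicted pixels
H=np.array([.5278,.2593])
for n in("scene","top"): print(n,[proj(n,[*(H+A@q),.068]).round(1) for q in([.04,.036],[.04,-.046],[.031,.045],[-.04,.045])])
E
python3 go.py .5275 .2542 .08 75.3
```

```text
[290.69368375 203.16442755]
[320.16746415 194.86663651]
-0.004 [array([292.3, 202.7]), array([321.7, 194.4])]
0.004 [array([289.1, 203.6]), array([318.7, 195.3])]
scene [array([280.4, 207.8]), array([310.2, 199.4]), array([278.4, 210.7]), array([289.3, 227.3])]
top [array([287.6, 188.4]), array([315.7, 196.5]), array([283.6, 190.6]), array([276.4, 215. ])]
t 8.75 p [0.5299 0.2525 0.1433] psi 75.29 turn -0.01 shift now [ 0.001  -0.0027  0.0633] shift after turn [ 0.001  -0.0027  0.0633] F [-0.03 -0.55 -3.29] tilt 0.01
```

```bash
python3 -m handwheel '[[[0.04,0.001,-0.0025,0.01,0],[0.04,0,0,0.015,0],[0.04,0,0,0.015,0],[0.04,0,0,0.012,0],[0.04,0,0,0.007,0],[0.04,0,0,0,0],[0.04,0,0,0,0]]]';python3 go.py .5275 .2542 .0755 75.3;python3 -m handwheel '[[[0.04,0,0,0.002,0],[0.04,0,0,0.002,0],[0.04,0,0,0,0],[0.04,0,0,0,0]]]';python3 go.py .5275 .2542 .0755 75.3
```

```text
time: 9.33
eef_pos: [0.5272, 0.2551, 0.0839]
tcp_rot: [0.791, 0.611, -0.0, -0.0]
contact_force: [0.0, 0.6, -2.8]
opening: 0.625
finger_force: 65.0
t 9.33 p [0.5272 0.2551 0.0839] psi 75.36 turn 0.06 shift now [-0.0008  0.0005  0.0084] shift after turn [-0.0008  0.0005  0.0084] F [ 0.03  0.59 -2.77] tilt 0.05
time: 9.67
eef_pos: [0.5276, 0.2553, 0.0808]
tcp_rot: [0.791, 0.611, 0.0, 0.0]
contact_force: [0.3, -0.1, -3.1]
opening: 0.619
finger_force: 65.0
t 9.67 p [0.5276 0.2553 0.0808] psi 75.37 turn 0.07 shift now [-0.0011  0.0002  0.0053] shift after turn [-0.0011  0.0002  0.0053] F [ 0.32 -0.06 -3.11] tilt 0.04
```

```bash
python3 -m handwheel '[[[0.04,0,0,0.002,0],[0.04,0,0,0.001,0],[0.04,0,0,0,0],[0.04,0,0,0,0]]]';python3 -m handwheel '[[[0.04,0,0,0.001,0],[0.04,0,0,0,0],[0.04,0,0,0,0]]]';python3 -m handwheel '[[[0.04,0,0,0.001,0],[0.04,0,0,0,0],[0.04,0,0,0,0]]]';python3 go.py .5275 .2542 .0755 75.3
```

```text
time: 10.0
eef_pos: [0.5272, 0.2552, 0.0772]
tcp_rot: [0.791, 0.611, -0.0, -0.0]
contact_force: [-0.9, 0.3, -3.8]
opening: 0.625
finger_force: 65.0
time: 10.25
eef_pos: [0.5273, 0.2552, 0.0763]
tcp_rot: [0.791, 0.611, -0.0, -0.0]
contact_force: [-0.1, -0.1, -3.7]
opening: 0.62
finger_force: 65.0
time: 10.5
eef_pos: [0.5275, 0.2553, 0.0755]
tcp_rot: [0.791, 0.611, 0.0, 0.0]
contact_force: [0.4, 0.3, -3.6]
opening: 0.621
finger_force: 65.0
t 10.5 p [0.5275 0.2553 0.0755] psi 75.37 turn 0.07 shift now [-0.001   0.0002  0.    ] shift after turn [-0.001   0.0002  0.    ] F [ 0.36  0.28 -3.62] tilt 0.03
```

```bash
for i in 1; do python3 -m handwheel '[[[0.04,0,0,0.0005,0],[0.04,0,0,0,0],[0.04,0,0,0,0]]]';python3 -m handwheel '[[[0.04,0,0,0.0005,0],[0.04,0,0,0,0],[0.04,0,0,0,0]]]'; done;python3 go.py .5275 .2542 .0755 75.3
```

```text
time: 10.75
eef_pos: [0.5277, 0.2553, 0.0755]
tcp_rot: [0.791, 0.611, 0.0, 0.0]
contact_force: [-1.9, 0.1, 0.4]
opening: 0.624
finger_force: 65.4
time: 11.0
eef_pos: [0.528, 0.2554, 0.0755]
tcp_rot: [0.791, 0.611, 0.001, 0.0]
contact_force: [-1.0, -0.7, 4.6]
opening: 0.623
finger_force: 66.1
t 11.0 p [0.528  0.2554 0.0755] psi 75.37 turn 0.07 shift now [-0.0013 -0.0001 -0.    ] shift after turn [-0.0013 -0.0001 -0.    ] F [-0.99 -0.73  4.65] tilt 0.07
```

```bash
python3 go.py .5421 .2628 .0755 75.3; python3 -m handwheel '[[[0.04,0,0.002,0,0],[0.04,0,0.002,0,0],[0.04,0,0.002,0,0],[0.04,0,0.002,0,0],[0.04,0,0,0,0],[0.04,0,0,0,0]]]';  python3 -m handwheel '[[[0.04,0.002,0,0,0],[0.04,0.002,0,0,0],[0.04,0.001,0,0,0],[0.04,0,0,0,0],[0.04,0,0,0,0]]]';python3 go.py .5421 .2628 .0755 75.3
```

```text
t 11.0 p [0.528  0.2554 0.0755] psi 75.37 turn 0.07 shift now [ 0.0107  0.0118 -0.    ] shift after turn [ 0.0107  0.0118 -0.    ] F [-0.99 -0.73  4.65] tilt 0.07
time: 11.5
eef_pos: [0.5361, 0.2535, 0.0755]
tcp_rot: [0.791, 0.611, 0.001, 0.0]
contact_force: [-0.5, -0.9, 6.6]
opening: 0.619
finger_force: 66.1
time: 11.92
eef_pos: [0.5375, 0.2582, 0.0755]
tcp_rot: [0.791, 0.611, 0.001, 0.001]
contact_force: [-0.7, -0.8, 4.0]
opening: 0.623
finger_force: 66.1
t 11.92 p [0.5375 0.2582 0.0755] psi 75.39 turn 0.09 shift now [0.0056 0.0033 0.    ] shift after turn [0.0056 0.0033 0.    ] F [-0.72 -0.77  4.03] tilt 0.17
```

Now the back stop, in gentle steps.

```bash
for i in 1; do python3 -m handwheel '[[[0.04,0,0.001,0,0],[0.04,0,0.001,0,0],[0.04,0,0,0,0]]]' | grep -E "pos|force"; python3 -m handwheel '[[[0.04,0,0.0006,0,0],[0.04,0,0,0,0],[0.04,0,0,0,0]]]'| grep -E "pos|force";  python3 -m handwheel '[[[0.04,0,0.0006,0,0],[0.04,0,0,0,0],[0.04,0,0,0,0]]]'| grep -E "pos|force"; done; python3 go.py .5421 .2628 .0755 75.3
```

```text
eef_pos: [0.539, 0.2579, 0.0755]
contact_force: [-1.1, -0.1, 5.9]
finger_force: 66.1
eef_pos: [0.5395, 0.2578, 0.0755]
contact_force: [-1.0, -0.5, 5.6]
finger_force: 66.2
eef_pos: [0.5401, 0.2576, 0.0755]
contact_force: [-1.1, 0.2, 6.1]
finger_force: 66.2
t 12.67 p [0.5401 0.2576 0.0755] psi 75.36 turn 0.06 shift now [0.0055 0.0007 0.    ] shift after turn [0.0055 0.0006 0.    ] F [-1.06  0.18  6.12] tilt 0.1
```

```bash
for i in 1; do python3 -m handwheel '[[[0.04,0,0.0006,0,0],[0.04,0,0,0,0],[0.04,0,0,0,0]]]' | grep -E "pos|force"; python3 -m handwheel '[[[0.04,0,0.0006,0,0],[0.04,0,0,0,0],[0.04,0,0,0,0]]]'| grep -E "pos|force";  python3 -m handwheel '[[[0.04,0,0.0006,0,0],[0.04,0,0,0,0],[0.04,0,0,0,0]]]'| grep -E "pos|force"; done; python3 go.py .5421 .2628 .0755 75.3
```

```text
eef_pos: [0.5406, 0.2575, 0.0755]
contact_force: [-1.1, 0.3, 6.2]
finger_force: 66.2
eef_pos: [0.5412, 0.2574, 0.0755]
contact_force: [-0.9, -0.1, 6.4]
finger_force: 66.2
eef_pos: [0.5414, 0.2573, 0.0754]
contact_force: [-2.7, 0.6, 7.1]
finger_force: 66.2
t 13.42 p [0.5414 0.2573 0.0754] psi 75.37 turn 0.07 shift now [ 0.0055 -0.0007 -0.0001] shift after turn [ 0.0055 -0.0007 -0.0001] F [-2.7   0.61  7.07] tilt 0.06
```

Contact with the back stop has begun. Now the side stop.

```bash
for i in 1; do python3 -m handwheel '[[[0.04,0.001,0,0,0],[0.04,0.001,0,0,0],[0.04,0.001,0,0,0],[0.04,0,0,0,0],[0.04,0,0,0,0]]]' | grep -E "pos|force"; python3 -m handwheel '[[[0.04,0.0008,0,0,0],[0.04,0,0,0,0],[0.04,0,0,0,0]]]'| grep -E "pos|force";  python3 -m handwheel '[[[0.04,0.0008,0,0,0],[0.04,0,0,0,0],[0.04,0,0,0,0]]]'| grep -E "pos|force"; done; python3 go.py .5421 .2628 .0755 75.3
```

```text
eef_pos: [0.5421, 0.2598, 0.0755]
contact_force: [-2.8, 0.4, 6.9]
finger_force: 66.3
eef_pos: [0.5422, 0.2605, 0.0755]
contact_force: [-2.0, -1.0, 7.0]
finger_force: 66.3
eef_pos: [0.5424, 0.2613, 0.0755]
contact_force: [-2.8, -1.0, 6.4]
finger_force: 66.3
t 14.33 p [0.5424 0.2613 0.0755] psi 75.4 turn 0.1 shift now [ 0.0014 -0.0007 -0.    ] shift after turn [ 0.0014 -0.0007 -0.    ] F [-2.83 -0.95  6.44] tilt 0.01
```

```bash
for i in 1; do python3 -m handwheel '[[[0.04,0.0007,0,0,0],[0.04,0,0,0,0],[0.04,0,0,0,0]]]' | grep -E "pos|force"; python3 -m handwheel '[[[0.04,0.0007,0,0,0],[0.04,0,0,0,0],[0.04,0,0,0,0]]]'| grep -E "pos|force";  python3 -m handwheel '[[[0.04,0.0007,0,0,0],[0.04,0,0,0,0],[0.04,0,0,0,0]]]'| grep -E "pos|force"; done; python3 go.py .5421 .2628 .0755 75.3
```

```text
eef_pos: [0.5426, 0.2619, 0.0755]
contact_force: [-3.4, -1.0, 7.3]
finger_force: 66.3
eef_pos: [0.5428, 0.2626, 0.0754]
contact_force: [-3.4, -1.0, 7.1]
finger_force: 66.2
eef_pos: [0.5429, 0.2632, 0.0754]
contact_force: [-1.8, -1.0, 7.0]
finger_force: 66.2
t 15.08 p [0.5429 0.2632 0.0754] psi 75.4 turn 0.1 shift now [-0.0006 -0.0007 -0.0001] shift after turn [-0.0006 -0.0007 -0.0001] F [-1.85 -1.03  7.03] tilt 0.03
```

```bash
for i in 1; do python3 -m handwheel '[[[0.04,0.0007,0,0,0],[0.04,0,0,0,0],[0.04,0,0,0,0]]]' | grep -E "pos|force"; python3 -m handwheel '[[[0.04,0.0007,0,0,0],[0.04,0,0,0,0],[0.04,0,0,0,0]]]'| grep -E "pos|force";  python3 -m handwheel '[[[0.04,0.0007,0,0,0],[0.04,0,0,0,0],[0.04,0,0,0,0]]]'| grep -E "pos|force"; done; python3 go.py .5421 .2628 .0755 75.3
```

```text
eef_pos: [0.543, 0.2632, 0.0755]
contact_force: [-4.0, -3.8, 7.5]
finger_force: 66.4
eef_pos: [0.543, 0.2633, 0.0755]
contact_force: [-4.7, -6.3, 9.5]
finger_force: 66.5
eef_pos: [0.543, 0.2633, 0.0755]
contact_force: [-5.8, -7.5, 10.4]
finger_force: 66.6
t 15.83 p [0.543  0.2633 0.0755] psi 75.51 turn 0.21 shift now [-0.0008 -0.0007  0.    ] shift after turn [-0.0008 -0.0007  0.    ] F [-5.84 -7.51 10.4 ] tilt 0.3
```

Side stop now about 8.7 N, back about 3.7 N, so push the back a bit more.

```bash
for i in 1; do python3 -m handwheel '[[[0.04,0,0.0005,0,0],[0.04,0,0,0,0],[0.04,0,0,0,0]]]' | grep -E "pos|force"; python3 -m handwheel '[[[0.04,0,0.0005,0,0],[0.04,0,0,0,0],[0.04,0,0,0,0],[0.04,0,0,0,0],[0.04,0,0,0,0],[0.04,0,0,0,0]]]'| grep -E "pos|force"; done; python3 go.py .5421 .2628 .0755 75.3
python3 - <<'E'
from h import *
F=[]
for i in range(4):
    im={n:viewer.read_camera(n) for n in("scene","top")}; F.append(get_state()["contact_force"])
f=np.mean(F,0); a=np.radians(-14.7); print("back",f[0]*np.cos(a)+f[1]*np.sin(a),"side",-f[0]*np.sin(a)+f[1]*np.cos(a),f)
o=[cv2.resize(im[n][150:250,240:360],None,fx=5,fy=5,interpolation=cv2.INTER_CUBIC) for n in im]
cv2.imwrite("pics/end.png",cv2.resize(np.hstack(o),(800,333)))
E
```

```text
eef_pos: [0.5431, 0.2633, 0.0756]
contact_force: [-7.1, -8.2, 10.3]
finger_force: 66.8
eef_pos: [0.5431, 0.2633, 0.0756]
contact_force: [-8.4, -6.2, 12.3]
finger_force: 66.9
t 16.58 p [0.5431 0.2633 0.0756] psi 75.53 turn 0.23 shift now [-0.0007 -0.0008  0.0001] shift after turn [-0.0007 -0.0008  0.0001] F [-8.36 -6.16 12.33] tilt 0.36
back -6.4304145290468835 side -9.068298105969447 [-8.5210853  -7.13970356 12.0917618 ]
```

View pics/end.png

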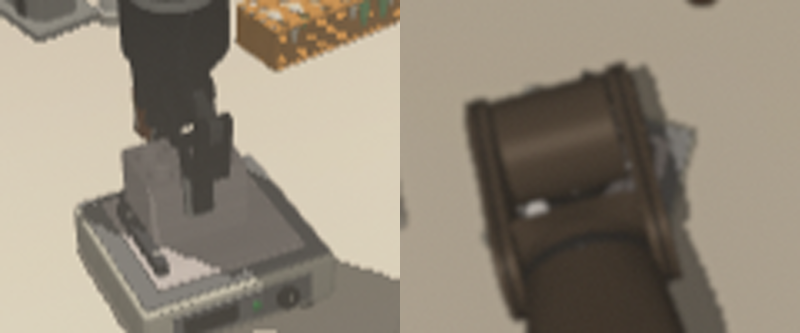

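The scene half shows the block flat in the corner: its left side is against the side stop (around (145, 230)), and its back is against the back stop. The arm hides it in the top view. The hold reads about 6.4 N on the back stop and 9.1 N on the side stop, so I'm handing it in.

```bash
python3 -c "
from plant import sign_off; print(sign_off())"
```

```text
the job is handed in; nothing more can be done
None
```

The block is in the corner of the heater plate, still gripped and pressed at about 6 N on the back stop and 9 N on the side stop by the wrist force; the job is handed in, but no verdict came back.

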